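# Restock the empty place in the fuel-filter holder

## Robot

A 6-joint arm with a two-finger parallel gripper is mounted at the origin on the work surface. World frame = base frame: x ahead of the robot, y to its left, z up, the work surface at z = 0. Lengths are in m, angles in rad, forces in N, time in s.
With the tool pointing down it reaches from about 0.325 to 0.85 m from the base axis. Payload 4.4 kg.
Tool frame: the origin (TCP) lies at the very end of the fingers, on their centre line; the grasp point (between the pads) lies env.grip_depth behind it (env.grip_depth is the distance from the TCP to the grasp point, in m); z points along the fingers, y is the line along which they close (so a half turn about z gives the same grasp; the last joint's range is limited). The gripper opens to 94 mm and grips with 3 to 60 N. Pads are 16 mm wide; open, the fingers measure 119 mm over their backs; the gripper's body (75 mm by 177 mm) begins 78 mm behind the grasp point.
Start: joints at [1.145, 0.207, 1.542, -0, 1.393, -0.15], TCP at [0.157, 0.553, 0.205] pointing down, gripper open.
Joint ranges: [-2.73, 2.73], [-0.86, 2.22], [0.23, 2.46], [-1.11, 4.25], [0.08, 2.63], [-2.82, 2.82]. Speed limits (rad/s): [2.79, 2.79, 3.14, 3.14, 3.14, 3.14].

## Interface

Orientations are given as a rotation vector (axis times angle).
In Python, from workcell import env, eyes gives the robot as it stands.
- The arm moves only by the shell command python3 -m handwheel 'ROWS' [FORCE]. ROWS is JSON, a list of rows, each an object with "gripper": the closure, from 0 (fully open) to 1 (shut); "slide": the shift along the world's x, y, z in m, a list of three; "delta_rot": the turn, a rotation vector about the world's x, y, z in rad, a list of three. In form: [{"gripper": gripper, "slide": [dx, dy, dz], "delta_rot": [wx, wy, wz]}, ...]. A call has 1 to 12 rows; each row shifts and turns the commanded pose from where the row before left it; what a row does not reach is not made up. A row lasts 1/12 s, in which the tool goes at most 41.7 mm and 7.16 degrees, less where a joint would pass 70% of its speed; a pose out of reach is approached as far as the arm can. A call with a gripper value outside its range is refused whole. The fingers move at their own pace and stop on an object; FORCE is the grip in N (left out, the last holds). Time passes only in rows, so rows that do not move let the fingers close. It gives the time, the measured TCP pose, the force, the opening and the grip force at its end, in the units of the state.
- env.observe(): the state, without advancing time (a new reading comes with each control period).
- eyes.capture(name): name is "scene" or "top" or "wrist"; returns a dict with "frame" (400x640x3 uint8, red, green, blue), "K" (3x3 intrinsics, pixels), "rvec" (rotation vector, rad) and "tvec" (3), from world to camera coordinates, as OpenCV has them. Camera axes: x right, y down, z forward; pixel columns grow to the right and rows downward; lengths in m; the calibration is good to about 2 mm. The wrist camera is an equidistant fisheye: a pixel r from the principal point sees the ray r / f radians off the axis. A picture is of the moment at which its call begins. There is no depth.
- env.finish_job(): hands the job in; it is judged then, once.
The state is a dict: "time_s": time; "q": joint angles; "qd": joint speeds; "effort": joint torques, N m; "position": TCP position; "tcp_rot": TCP orientation; "contact_force": force on the tool from outside, world axes, zero at the start; "torque": the same for the moment, N m; "width": opening from 0.0 (shut) to 1.0 (fully open); "gripper_force": force on a finger pad.
Only numpy, scipy, OpenCV 4.12 (cv2) and the standard library are available. Lean on these libraries where they do the work, as an engineer would, in place of code of your own. Each camera call takes 0.05 s, during which the arm holds its last target. There are 200 camera calls.

## Task

The three-place holder on the garage counter has one empty place. Pick up the fuel filter that stands by itself on the counter and stand it, upright and fully down, in the empty place; leave the two filters already in the holder where they are.

Things in the scene. Friction and masses are not known exactly. Their poses are not given: they have to be found in the camera images.
- filter: the loose one of three identical fuel filters, standing on the counter away from the holder: upright aluminium fuel-filter canister, 50 mm diameter with straight sides to 80 mm height, a low shoulder and a 12 mm spigot on top, 100 mm high in all, about 0.2 kg. Origin at the centre of its underside, z up.
- holder: grey plastic block fixed to the counter, 80 mm (its x) by 290 mm (its y) by 30 mm high, with three equal round wells in a row, 58 mm diameter, 22 mm deep (well floor 8 mm above the counter). Origin at the centre of its underside, z up; the wells' centres lie at y = -95, 0 and +95 mm, x = 0 in its frame. Two wells hold a filter, one is empty; which one changes from start to start.
- stocked_a: a filter already standing in one of the wells: upright aluminium fuel-filter canister, 50 mm diameter with straight sides to 80 mm height, a low shoulder and a 12 mm spigot on top, 100 mm high in all, about 0.2 kg. Origin at the centre of its underside, z up.
- stocked_b: the other filter already standing in one of the wells: upright aluminium fuel-filter canister, 50 mm diameter with straight sides to 80 mm height, a low shoulder and a 12 mm spigot on top, 100 mm high in all, about 0.2 kg. Origin at the centre of its underside, z up.
Things that resemble listed ones, but are neither listed nor needed, are in the scene too. What is shaped like the stocked_a but pink or red is not meant. What is shaped like the filter but green is not meant.

How it is judged:
At the end, for the whole second after the job is handed in: The formerly loose filter stands at rest in the empty well, within 12 mm of its centre along each holder axis, underside within 5 mm of its floor, upright within 10 degrees; both stocked filters are within 25 mm of their starts and upright within 10 degrees ((y of filter in the frame of holder between -0.107 and -0.083 m or y of filter in the frame of holder between -0.012 and 0.012 m or y of filter in the frame of holder between 0.083 and 0.107 m) and x of filter in the frame of holder between -0.012 and 0.012 m and z of filter in the frame of holder between 0.003 and 0.013 m and angle between each of filter, stocked_a, stocked_b's own z axis and vertical below 0.17 rad and linear speed of filter below 0.02 m/s and distance of each of stocked_a, stocked_b from where it was at the start of the episode below 0.025 m); the robot touches nothing.
It fails at once if a filter already stocked in the holder is lifted, shifted by more than 25 mm or tipped (distance of stocked_a from where it was at the start of the episode above 0.025 m or angle between stocked_a's own z axis and vertical above 0.35 rad).
It fails at once if the other filter already stocked in the holder is lifted, shifted by more than 25 mm or tipped (distance of stocked_b from where it was at the start of the episode above 0.025 m or angle between stocked_b's own z axis and vertical above 0.35 rad).
It also fails if it takes over 40 s, if anything falls off the work surface, if the arm or the gripper's body presses on something with over 40 N, if the wrist force passes 120 N, or if a joint passes its speed limit or range.

## Working session

There is one attempt and no reset: what is moved stays moved. The work goes in short steps, Python scripts to look and compute and a shell command to move; the robot and the scene stay as the last step left them, time stands still between calls to the robot, and variables do not carry over. Pictures are saved under pics/ and viewed, at most 10 in all, crops included, and the job is handed in when it is done.

```bash
mkdir -p pics; python3 - <<'E'
from workcell import env, eyes
import cv2
print(env.grip_depth, env.observe())
for n in("scene","top"):
    c=eyes.capture(n); cv2.imwrite(f"pics/{n}0.png",c["frame"][:,:,::-1]); print(n,c["K"],c["rvec"],c["tvec"])
E
```

```text
0.0188 {'time_s': 0.0, 'q': array([ 1.14450950e+00,  2.07428559e-01,  1.54295896e+00,  2.42632747e-05,
        1.39350523e+00, -1.50502371e-01]), 'qd': array([ 2.92299431e-04, -2.77043516e-04,  7.55707286e-04, -2.14005142e-04,
        9.39319740e-05,  5.30843290e-04]), 'effort': array([-1.59325715e-03, -3.70879698e+01, -2.81413919e+01,  6.95944391e-02,
        3.61273193e-02, -1.78129194e-04]), 'position': array([0.15623609, 0.55251818, 0.2042836 ]), 'tcp_rot': array([-0.43174305, -3.11109896,  0.00345236]), 'contact_force': array([ 1.28256274,  0.12478331, -0.94704029]), 'torque': array([-0.03673502, -0.00748213, -0.01242984]), 'gripper_force': 0.0, 'width': 1.000760483223432}
scene [[436.65956422   0.         322.70827937]
 [  0.         436.65956422 198.71299492]
 [  0.           0.           1.        ]] [ 2.03324774  1.73123674 -0.5103154 ] [-0.08262812 -0.41802054  1.28882247]
top [[404.08194776   0.         321.58105137]
 [  0.         404.08194776 201.84697369]
 [  0.           0.           1.        ]] [ 2.21812267 -2.15952123  0.06840181] [-0.03454725  0.53755669  0.99483425]
```

View pics/scene0.png

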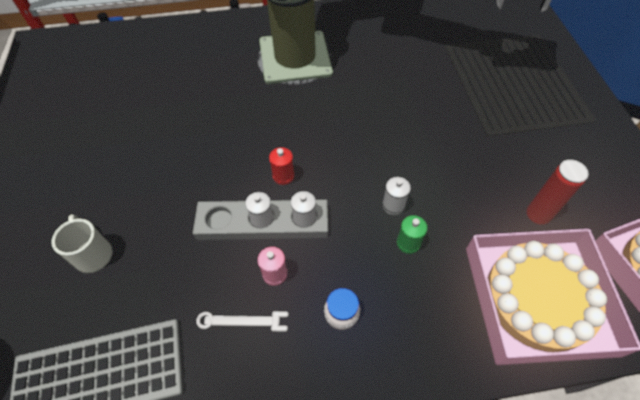

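View pics/top0.png

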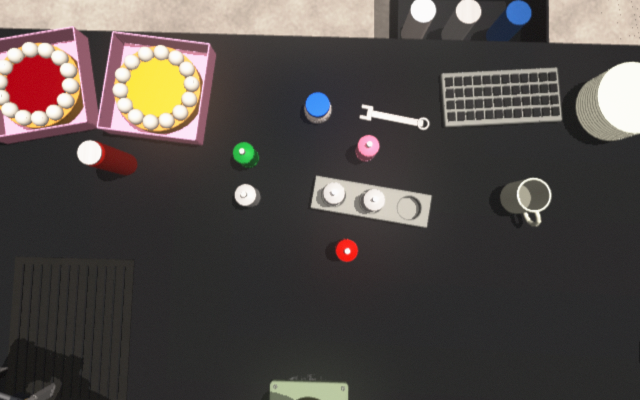

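Candidates in the top view: the silver loose one (246,195), green (244,153), pink (368,148), red (347,250), stocked silver (334,193) and (374,200), and the white jar with a blue lid (318,108). I choose the silver one at (246,195), which is at (397,195) in the scene view. The empty well is at top (408,207).

```bash
cat > h.py <<'E'
import numpy as np, cv2
from workcell import env, eyes
def ray(c,uv):
    R=cv2.Rodrigues(np.array(c["rvec"],float))[0]; t=np.array(c["tvec"],float).ravel()
    d=R.T@np.linalg.inv(c["K"])@np.array([uv[0],uv[1],1.]); return -R.T@t, d
def plane(c,uv,z):
    o,d=ray(c,uv); return o+d*(z-o[2])/d[2]
def tri(c1,u1,c2,u2):
    o1,d1=ray(c1,u1);o2,d2=ray(c2,u2)
    s=np.linalg.lstsq(np.c_[d1,-d2],o2-o1,rcond=None)[0]
    a,b=o1+d1*s[0],o2+d2*s[1]; return (a+b)/2,np.linalg.norm(a-b)
def proj(c,p): return cv2.projectPoints(np.array(p,float).reshape(-1,1,3),np.array(c["rvec"],float),np.array(c["tvec"],float),c["K"],None)[0][:,0]
E
python3 - <<'E'
from h import *
T=eyes.capture("top");S=eyes.capture("scene")
np.savez("cams.npz",T=T["frame"],S=S["frame"])
def blobs(c,box,thr):
    x0,y0,x1,y1=box; f=c["frame"][y0:y1,x0:x1]
    hsv=cv2.cvtColor(f,cv2.COLOR_RGB2HSV)
    m=((hsv[...,1]<50)&(hsv[...,2]>thr)).astype(np.uint8)
    n,l,s,ce=cv2.connectedComponentsWithStats(m)
    return [(s[i,4],ce[i]+[x0,y0],s[i,:4]+[x0,y0,0,0],cv2.minAreaRect(np.argwhere(l==i)[:,::-1].astype(np.float32)+np.float32([x0,y0]))) for i in range(1,n) if s[i,4]>25]
for thr in (90,190):
  print("thr",thr)
  for b in blobs(T,(225,170,440,235),thr):
    print("top",b[0],b[1].round(1),b[2],np.round(b[3][0],1),np.round(b[3][1],1),round(b[3][2],1),"z0.03",plane(T,b[3][0],.03).round(4),"z.08",plane(T,b[1],.085).round(4))
  for b in blobs(S,(190,170,415,245),thr):
    print("scn",b[0],b[1].round(1),b[2],"z.08",plane(S,b[1],.085).round(4))
a=cv2.resize(T["frame"][170:235,225:445],None,fx=3.6,fy=3.6,interpolation=cv2.INTER_CUBIC)
b=cv2.resize(S["frame"][170:250,190:440],(792,253),interpolation=cv2.INTER_CUBIC)
cv2.imwrite("pics/crop1.png",cv2.vconcat([a,b])[:,:,::-1])
E
```

```text
thr 90
top 3939 [370.6 201.1] [311 175 121  53] [371.1 201.1] [118.6  33.7] 9.7 z0.03 [ 0.5426 -0.1424  0.03  ] z.08 [ 0.5389 -0.1347  0.085 ]
top 461 [246.4 194.9] [234 184  26  22] [246.5 194.5] [21. 25.] 90.0 z0.03 [0.5507 0.166  0.03  ] z.08 [0.5456 0.1558 0.085 ]
scn 774 [395.7 193.6] [383 176  28  38] z.08 [0.568  0.1509 0.085 ]
scn 4724 [262.8 215.2] [192 191 136  44] z.08 [ 0.5753 -0.1327  0.085 ]
thr 190
top 2845 [372.6 200.6] [312 177 119  49] [370.9 201.1] [116.6  30.8] 9.7 z0.03 [ 0.5426 -0.1421  0.03  ] z.08 [ 0.5402 -0.1392  0.085 ]
top 338 [245.1 194.3] [235 184  21  21] [245. 194.] [20. 20.] 90.0 z0.03 [0.5518 0.1698 0.03  ] z.08 [0.5469 0.159  0.085 ]
scn 315 [397.5 187. ] [387 178  22  19] z.08 [0.552  0.1588 0.085 ]
scn 350 [257.  202.6] [246 193  23  20] z.08 [ 0.5427 -0.1421  0.085 ]
scn 347 [302.4 201.8] [291 192  24  20] z.08 [ 0.5561 -0.0476  0.085 ]
```

View pics/crop1.png

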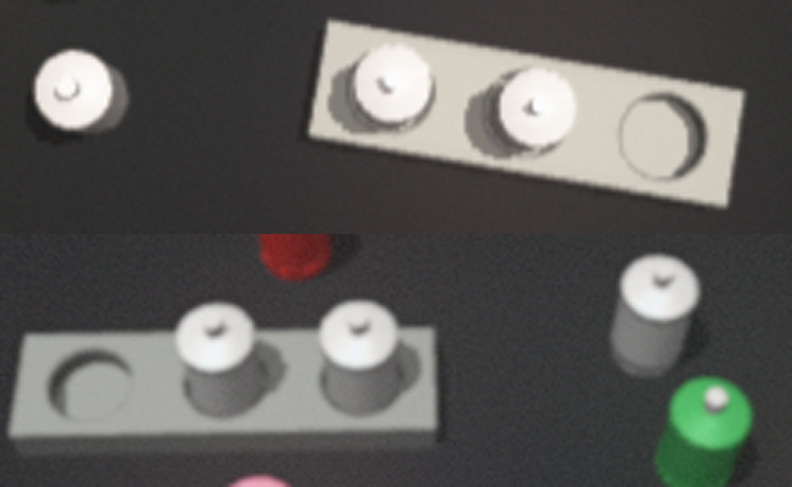

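The crop confirms it: bare silver, standing alone, at crop (75,90) in the top view, with the green decoy nearby. The empty well is the −y one, at crop (661,137) top and (91,385) scene. I'll cross-check its position in both views.

```bash
python3 - <<'E'
from h import *
T=eyes.capture("top");S=eyes.capture("scene")
print("well",plane(T,(225+661/3.6,170+137/3.6),.03),plane(S,(190+91/3.168,170+151/3.168),.03))
print("tri spig",tri(T,(225+67/3.6,170+89/3.6),S,(190+662/3.168,170+44/3.168)))
print("shoulder tri",tri(T,(245.1,194.3),S,(397.5,187)),"mid",tri(T,(225+538/3.6,170+107/3.6),S,(257,202.6)),"left",tri(T,(225+394/3.6,170+84/3.6),S,(302.4,201.8)))
def hue(c,lo,hi,box):
    x0,y0,x1,y1=box;h=cv2.cvtColor(c["frame"][y0:y1,x0:x1],cv2.COLOR_RGB2HSV)
    m=((h[...,0]>lo)&(h[...,0]<hi)&(h[...,1]>100)&(h[...,2]>110)).astype(np.uint8);M=cv2.moments(m,True);return M["m10"]/M["m00"]+x0,M["m01"]/M["m00"]+y0
print("green",plane(T,hue(T,45,80,(225,130,270,180)),.085))
E
```

```text
well [ 0.52786341 -0.23541002  0.03      ] [ 0.53270985 -0.23324928  0.03      ]
tri spig (array([0.54577336, 0.16273943, 0.08672049]), np.float64(0.0013151654585062981))
shoulder tri (array([0.54748237, 0.16067631, 0.07780715]), np.float64(0.0006441452239072524)) mid (array([ 0.54232966, -0.14289678,  0.08467415]), np.float64(0.0014143960144536872)) left (array([ 0.55498058, -0.04869548,  0.08336456]), np.float64(0.0022819083568406534))
green [0.64515063 0.16644903 0.085     ]
```

```bash
python3 -m handwheel '[{"gripper":0,"slide":[0.0245,-0.0246,0],"delta_rot":[0,0,0]},{"gripper":0,"slide":[0.0245,-0.0246,0],"delta_rot":[0,0,0]},{"gripper":0,"slide":[0.0245,-0.0246,0],"delta_rot":[0,0,0]},{"gripper":0,"slide":[0.0245,-0.0246,0],"delta_rot":[0,0,0]},{"gripper":0,"slide":[0.0245,-0.0246,0],"delta_rot":[0,0,0]},{"gripper":0,"slide":[0.0245,-0.0246,0],"delta_rot":[0,0,0]},{"gripper":0,"slide":[0.0245,-0.0246,0],"delta_rot":[0,0,0]},{"gripper":0,"slide":[0.0245,-0.0246,0],"delta_rot":[0,0,0]}]' 25
python3 -m handwheel '[{"gripper":0,"slide":[0.0245,-0.0246,0],"delta_rot":[0,0,0]},{"gripper":0,"slide":[0.0245,-0.0246,0],"delta_rot":[0,0,0]},{"gripper":0,"slide":[0.0245,-0.0246,0],"delta_rot":[0,0,0]},{"gripper":0,"slide":[0.0245,-0.0246,0],"delta_rot":[0,0,0]},{"gripper":0,"slide":[0.0245,-0.0246,0],"delta_rot":[0,0,0]},{"gripper":0,"slide":[0.0245,-0.0246,0],"delta_rot":[0,0,0]},{"gripper":0,"slide":[0.0245,-0.0246,0],"delta_rot":[0,0,0]},{"gripper":0,"slide":[0.0245,-0.0246,0],"delta_rot":[0,0,0]},{"gripper":0,"slide":[0,0,0],"delta_rot":[0,0,0]},{"gripper":0,"slide":[0,0,0],"delta_rot":[0,0,0]}]'
```

```text
time_s: 0.97
position: [0.3535, 0.3552, 0.2056]
tcp_rot: [0.432, 3.112, 0.001]
contact_force: [0.3, 0.3, -0.1]
width: 1.0
gripper_force: 0.0
time_s: 1.8
position: [0.5494, 0.1583, 0.2051]
tcp_rot: [-0.437, -3.11, -0.0]
contact_force: [-0.0, -0.2, 0.4]
width: 0.998
gripper_force: 0.0
```

```bash
python3 - <<'E'
from h import *
W=eyes.capture("wrist"); np.savez("w1.npz",**W)
cv2.imwrite("pics/w1.png",W["frame"][:,:,::-1]); 
print(W["K"]); k=W["K"]; K=k
p,_=cv2.fisheye.projectPoints(np.array([[[.548,.159,.1]],[[.548,.159,.08]]]),np.array(W["rvec"],float),np.array(W["tvec"],float),K,np.zeros(4)); print(p)
E
```

```text
[[309.70691629   0.         325.61479098]
 [  0.         309.70691629 202.04607722]
 [  0.           0.           1.        ]]
[[[325.19755609 199.55799069]]

 [[325.22807791 194.46821923]]]
```

View pics/w1.png

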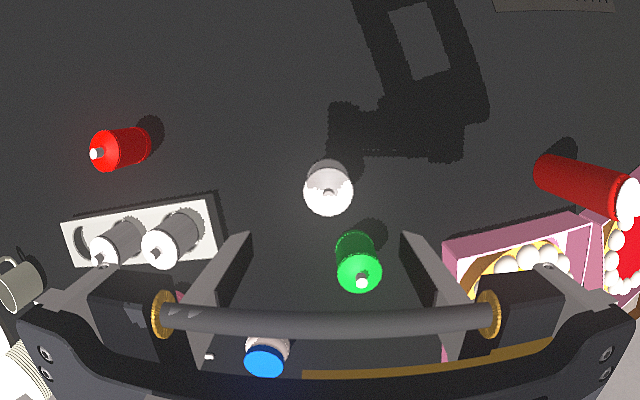

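The wrist view shows the silver filter between the fingers, shoulder about (328,190), spigot about (328,193); green is at (358,262). I expected it about 6 px away, so I'll work out the offset.

```bash
python3 - <<'E'
import numpy as np,cv2
W=dict(np.load("w1.npz"))
R=cv2.Rodrigues(W["rvec"].astype(float))[0];t=W["tvec"].ravel()
def wp(uv,z):
    n=cv2.fisheye.undistortPoints(np.array([[uv]],float),W["K"],np.zeros(4))[0,0]
    d=R.T@np.r_[n,1]; o=-R.T@t; return (o+d*(z-o[2])/d[2]).round(4)
f=W["frame"][150:225,290:365]; m=(f.min(2)>185).astype(np.uint8)
n,l,s,c=cv2.connectedComponentsWithStats(m); i=1+s[1:,4].argmax(); print(s[i],c[i]+[290,150])
pts=np.argwhere(l==i)[:,::-1].astype(np.float32)
(e,r)=cv2.minEnclosingCircle(pts); e=np.array(e)+[290,150]; print(e,r,"shoulder z.08",wp(e,.08), "spig",wp((328,193),.1), "width m",np.linalg.norm(wp(e+[r,0],.08)-wp(e-[r,0],.08)))
print("stock shoulder",wp((108,248),.093),wp((160,249),.093),-R.T@t)
E
```

```text
[  13   18   50   49 1810] [327.74364641 191.95856354]
[327.73366928 191.31658173] 24.842018127441406 shoulder z.08 [0.5455 0.1623 0.08  ] spig [0.5425 0.1633 0.1   ] width m 0.0504525519671701
stock shoulder [ 0.5347 -0.1207  0.093 ] [ 0.5538 -0.0401  0.093 ] [0.47467725 0.1804783  0.38535433]
```

```bash
python3 -m handwheel '[{"gripper":0,"slide":[-0.003,0.0025,-0.01],"delta_rot":[0,0,0]},{"gripper":0,"slide":[0,0,-0.02],"delta_rot":[0,0,0]},{"gripper":0,"slide":[0,0,-0.02],"delta_rot":[0,0,0]},{"gripper":0,"slide":[0,0,-0.02],"delta_rot":[0,0,0]},{"gripper":0,"slide":[0,0,-0.02],"delta_rot":[0,0,0]},{"gripper":0,"slide":[0,0,-0.02],"delta_rot":[0,0,0]},{"gripper":0,"slide":[0,0,-0.02],"delta_rot":[0,0,0]},{"gripper":0,"slide":[0,0,-0.02],"delta_rot":[0,0,0]},{"gripper":0,"slide":[0,0,-0.012],"delta_rot":[0,0,0]},{"gripper":0,"slide":[0,0,0],"delta_rot":[0,0,0]},{"gripper":0,"slide":[0,0,0],"delta_rot":[0,0,0]}]'
python3 -m handwheel '[{"gripper":1,"slide":[0,0,0],"delta_rot":[0,0,0]},{"gripper":1,"slide":[0,0,0],"delta_rot":[0,0,0]},{"gripper":1,"slide":[0,0,0],"delta_rot":[0,0,0]},{"gripper":1,"slide":[0,0,0],"delta_rot":[0,0,0]},{"gripper":1,"slide":[0,0,0],"delta_rot":[0,0,0]},{"gripper":1,"slide":[0,0,0],"delta_rot":[0,0,0]},{"gripper":1,"slide":[0,0,0],"delta_rot":[0,0,0]},{"gripper":1,"slide":[0,0,0],"delta_rot":[0,0,0]},{"gripper":1,"slide":[0,0,0],"delta_rot":[0,0,0]}]' 25
```

```text
time_s: 2.77
position: [0.5443, 0.163, 0.0428]
tcp_rot: [-0.429, -3.11, 0.001]
contact_force: [0.8, -0.1, -0.4]
width: 0.999
gripper_force: 0.0
time_s: 3.52
position: [0.5457, 0.162, 0.0436]
tcp_rot: [0.432, 3.112, -0.0]
contact_force: [-0.0, -1.6, 1.0]
width: 0.524
gripper_force: 25.0
```

```bash
python3 -m handwheel '[{"gripper":1,"slide":[0,0,0.01],"delta_rot":[0,0,0]},{"gripper":1,"slide":[0,0,0.025],"delta_rot":[0,0,0]},{"gripper":1,"slide":[0,0,0.025],"delta_rot":[0,0,0]},{"gripper":1,"slide":[0,0,0.025],"delta_rot":[0,0,0]},{"gripper":1,"slide":[0,0,0.025],"delta_rot":[0,0,0]},{"gripper":1,"slide":[0,0,0.025],"delta_rot":[0,0,0]},{"gripper":1,"slide":[0,0,0.015],"delta_rot":[0,0,0]},{"gripper":1,"slide":[0,0,0],"delta_rot":[0,0,0]},{"gripper":1,"slide":[0,0,0],"delta_rot":[0,0,0]}]'
python3 -m handwheel '[{"gripper":1,"slide":[-0.001,-0.02,0],"delta_rot":[0,0,-0.08]},{"gripper":1,"slide":[-0.001,-0.02,0],"delta_rot":[0,0,-0.08]},{"gripper":1,"slide":[-0.001,-0.02,0],"delta_rot":[0,0,-0.08]},{"gripper":1,"slide":[-0.001,-0.02,0],"delta_rot":[0,0,-0.08]},{"gripper":1,"slide":[-0.001,-0.02,0],"delta_rot":[0,0,-0.08]},{"gripper":1,"slide":[-0.001,-0.02,0],"delta_rot":[0,0,-0.08]},{"gripper":1,"slide":[-0.001,-0.02,0],"delta_rot":[0,0,-0.08]},{"gripper":1,"slide":[-0.001,-0.02,0],"delta_rot":[0,0,-0.08]},{"gripper":1,"slide":[-0.001,-0.02,0],"delta_rot":[0,0,-0.08]},{"gripper":1,"slide":[0,0,0],"delta_rot":[0,0,0]}]'
```

```text
time_s: 4.27
position: [0.5458, 0.1623, 0.1941]
tcp_rot: [0.432, 3.11, 0.001]
contact_force: [0.0, 0.9, -3.7]
width: 0.525
gripper_force: 25.0
time_s: 5.1
position: [0.5347, -0.0208, 0.1908]
tcp_rot: [-1.506, -2.753, 0.005]
contact_force: [-0.6, 0.6, -2.7]
width: 0.524
gripper_force: 25.0
```

```bash
python3 -m handwheel '[{"gripper":1,"slide":[-0.0007,-0.0217,0],"delta_rot":[0,0,-0.072]},{"gripper":1,"slide":[-0.0007,-0.0217,0],"delta_rot":[0,0,-0.072]},{"gripper":1,"slide":[-0.0007,-0.0217,0],"delta_rot":[0,0,-0.072]},{"gripper":1,"slide":[-0.0007,-0.0217,0],"delta_rot":[0,0,-0.072]},{"gripper":1,"slide":[-0.0007,-0.0217,0],"delta_rot":[0,0,-0.072]},{"gripper":1,"slide":[-0.0007,-0.0217,0],"delta_rot":[0,0,-0.072]},{"gripper":1,"slide":[-0.0007,-0.0217,0],"delta_rot":[0,0,-0.072]},{"gripper":1,"slide":[-0.0007,-0.0217,0],"delta_rot":[0,0,-0.072]},{"gripper":1,"slide":[-0.0007,-0.0217,0],"delta_rot":[0,0,-0.072]},{"gripper":1,"slide":[-0.0007,-0.0217,0],"delta_rot":[0,0,-0.072]},{"gripper":1,"slide":[0,0,0],"delta_rot":[0,0,0]},{"gripper":1,"slide":[0,0,0],"delta_rot":[0,0,0]}]'
python3 -m handwheel '[{"gripper":1,"slide":[0,0,-0.02],"delta_rot":[0,0,0]},{"gripper":1,"slide":[0,0,-0.02],"delta_rot":[0,0,0]},{"gripper":1,"slide":[0,0,-0.02],"delta_rot":[0,0,0]},{"gripper":1,"slide":[0,0,-0.02],"delta_rot":[0,0,0]},{"gripper":1,"slide":[0,0,-0.015],"delta_rot":[0,0,0]},{"gripper":1,"slide":[0,0,0],"delta_rot":[0,0,0]},{"gripper":1,"slide":[0,0,0],"delta_rot":[0,0,0]}]'
python3 - <<'E'
from h import *
T=eyes.capture("top");S=eyes.capture("scene");W=eyes.capture("wrist")
a=cv2.resize(T["frame"][150:250,290:450],(400,250),interpolation=cv2.INTER_CUBIC)
b=cv2.resize(S["frame"][140:240,180:340],(400,250),interpolation=cv2.INTER_CUBIC)
cv2.imwrite("pics/p1.png",cv2.vconcat([cv2.hconcat([a,b]),cv2.resize(W["frame"],(800,500))[150:]])[:,:,::-1])
# several state readings averaged not possible; single
print(env.observe()["position"])
E
```

```text
time_s: 6.1
position: [0.5285, -0.2345, 0.1913]
tcp_rot: [-2.374, -2.052, 0.001]
contact_force: [0.8, 0.4, -3.2]
width: 0.525
gripper_force: 25.0
time_s: 6.68
position: [0.5284, -0.2327, 0.0967]
tcp_rot: [-2.371, -2.054, 0.001]
contact_force: [-0.1, -0.0, -2.3]
width: 0.525
gripper_force: 25.0
[ 0.530672   -0.23483023  0.09981371]
```

View pics/p1.png

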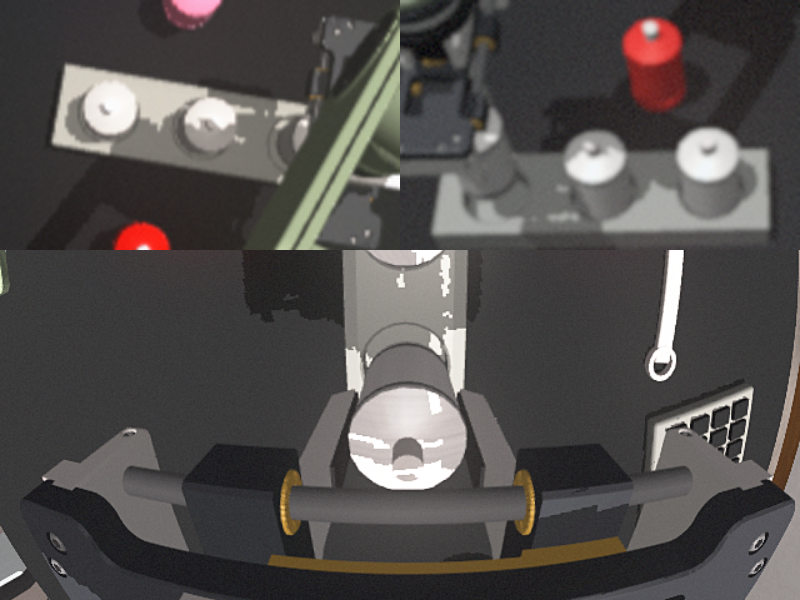

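The filter hangs straight above the well. In the wrist view the holder edges at display row 350 are x 347 and 467, so their middle, 407, equals the filter's middle. The far rim of the well is at (405,323). I'll check the lengthwise position with the same camera.

```bash
python3 - <<'E'
from h import *
W=eyes.capture("wrist")
R=cv2.Rodrigues(W["rvec"].astype(float))[0];t=W["tvec"].ravel();o=-R.T@t
def wp(uv,z):
    n=cv2.fisheye.undistortPoints(np.array([[uv]],float),W["K"],np.zeros(4))[0,0]
    d=R.T@np.r_[n,1]; return (o+d*(z-o[2])/d[2])
D=lambda x,y:(x/1.25,(y-100)/1.25)
h=np.array([.0134,.0945]);h/=np.linalg.norm(h)
rim=wp(D(405,323),.03); print("rim",rim,"-> well centre",rim[:2]-h*.029)
print("edge mid",(wp(D(347,350),.03)+wp(D(467,350),.03))/2, "width",np.linalg.norm(wp(D(347,350),.03)-wp(D(467,350),.03)))
print("filter shoulder",wp(D(407,437),.135),"bottom far edge->centre",wp(D(405,345),.055)[:2]-h*.025)
print("mid-stock near rim",wp(D(405,266),.03))
E
```

```text
rim [ 0.53349339 -0.20563723  0.03      ] -> well centre [ 0.52942195 -0.23435001]
edge mid [ 0.53217171 -0.22402372  0.03      ] width 0.0809320394435325
filter shoulder [ 0.53064233 -0.2333262   0.135     ] bottom far edge->centre [ 0.5288397 -0.2388124]
mid-stock near rim [ 0.53888679 -0.1686035   0.03      ]
```

The well is at (0.529, −0.234) and the filter at about (0.530, −0.235), inside the 4 mm clearance. Lowering it.

```bash
python3 -m handwheel '[{"gripper":1,"slide":[0,0,-0.01],"delta_rot":[0,0,0]},{"gripper":1,"slide":[0,0,-0.01],"delta_rot":[0,0,0]},{"gripper":1,"slide":[0,0,-0.006],"delta_rot":[0,0,0]},{"gripper":1,"slide":[0,0,-0.004],"delta_rot":[0,0,0]},{"gripper":1,"slide":[0,0,-0.003],"delta_rot":[0,0,0]},{"gripper":1,"slide":[0,0,0],"delta_rot":[0,0,0]},{"gripper":1,"slide":[0,0,0],"delta_rot":[0,0,0]}]'
```

```text
time_s: 7.47
position: [0.5295, -0.2348, 0.0652]
tcp_rot: [-2.376, -2.054, 0.0]
contact_force: [0.4, -1.1, -2.7]
width: 0.522
gripper_force: 25.0
```

```bash
python3 -m handwheel '[{"gripper":1,"slide":[0,0,-0.004],"delta_rot":[0,0,0]},{"gripper":1,"slide":[0,0,-0.003],"delta_rot":[0,0,0]},{"gripper":1,"slide":[0,0,-0.003],"delta_rot":[0,0,0]},{"gripper":1,"slide":[0,0,-0.001],"delta_rot":[0,0,0]},{"gripper":1,"slide":[0,0,0],"delta_rot":[0,0,0]},{"gripper":1,"slide":[0,0,0],"delta_rot":[0,0,0]}]'
python3 -m handwheel '[{"gripper":1,"slide":[0,0,-0.001],"delta_rot":[0,0,0]},{"gripper":1,"slide":[0,0,-0.001],"delta_rot":[0,0,0]},{"gripper":1,"slide":[0,0,0],"delta_rot":[0,0,0]},{"gripper":1,"slide":[0,0,0],"delta_rot":[0,0,0]}]'
```

```text
time_s: 7.97
position: [0.5296, -0.2348, 0.0544]
tcp_rot: [-2.376, -2.055, 0.0]
contact_force: [-0.5, -0.5, -2.4]
width: 0.517
gripper_force: 25.0
time_s: 8.3
position: [0.5296, -0.2348, 0.0524]
tcp_rot: [-2.376, -2.055, 0.0]
contact_force: [-0.1, -0.0, -1.9]
width: 0.521
gripper_force: 25.0
```

```bash
python3 -m handwheel '[{"gripper":1,"slide":[0,0,-0.001],"delta_rot":[0,0,0]},{"gripper":1,"slide":[0,0,-0.001],"delta_rot":[0,0,0]},{"gripper":1,"slide":[0,0,0],"delta_rot":[0,0,0]},{"gripper":1,"slide":[0,0,0],"delta_rot":[0,0,0]}]'
```

```text
time_s: 8.63
position: [0.5298, -0.235, 0.0516]
tcp_rot: [2.376, 2.054, 0.0]
contact_force: [-3.5, 1.9, 4.9]
width: 0.528
gripper_force: 25.0
```

The floor contact is felt, at the expected height. Releasing and retreating straight up.

```bash
python3 -m handwheel '[{"gripper":0.7,"slide":[0,0,0],"delta_rot":[0,0,0]},{"gripper":0.3,"slide":[0,0,0],"delta_rot":[0,0,0]},{"gripper":0,"slide":[0,0,0],"delta_rot":[0,0,0]},{"gripper":0,"slide":[0,0,0],"delta_rot":[0,0,0]},{"gripper":0,"slide":[0,0,0],"delta_rot":[0,0,0]},{"gripper":0,"slide":[0,0,0],"delta_rot":[0,0,0]},{"gripper":0,"slide":[0,0,0],"delta_rot":[0,0,0]},{"gripper":0,"slide":[0,0,0],"delta_rot":[0,0,0]}]'
python3 -m handwheel '[{"gripper":0,"slide":[0,0,0.01],"delta_rot":[0,0,0]},{"gripper":0,"slide":[0,0,0.02],"delta_rot":[0,0,0]},{"gripper":0,"slide":[0,0,0.02],"delta_rot":[0,0,0]},{"gripper":0,"slide":[0,0,0.025],"delta_rot":[0,0,0]},{"gripper":0,"slide":[0,0,0.025],"delta_rot":[0,0,0]},{"gripper":0,"slide":[0,0,0.025],"delta_rot":[0,0,0]},{"gripper":0,"slide":[0,0,0.025],"delta_rot":[0,0,0]},{"gripper":0,"slide":[0,0,0],"delta_rot":[0,0,0]},{"gripper":0,"slide":[0,0,0],"delta_rot":[0,0,0]}]'
python3 - <<'E'
from h import *
W=eyes.capture("wrist");S=eyes.capture("scene")
cv2.imwrite("pics/f1.png",cv2.vconcat([W["frame"],cv2.resize(S["frame"][150:250,170:360],(640,200))[:200]])[:,:,::-1])
E
```

```text
time_s: 9.3
position: [0.5296, -0.2348, 0.0503]
tcp_rot: [-2.376, -2.055, -0.0]
contact_force: [-0.1, 0.1, -0.1]
width: 0.977
gripper_force: 0.0
time_s: 10.05
position: [0.5309, -0.2356, 0.2031]
tcp_rot: [2.373, 2.051, 0.002]
contact_force: [-0.6, -0.3, -0.4]
width: 0.997
gripper_force: 0.0
```

View pics/f1.png

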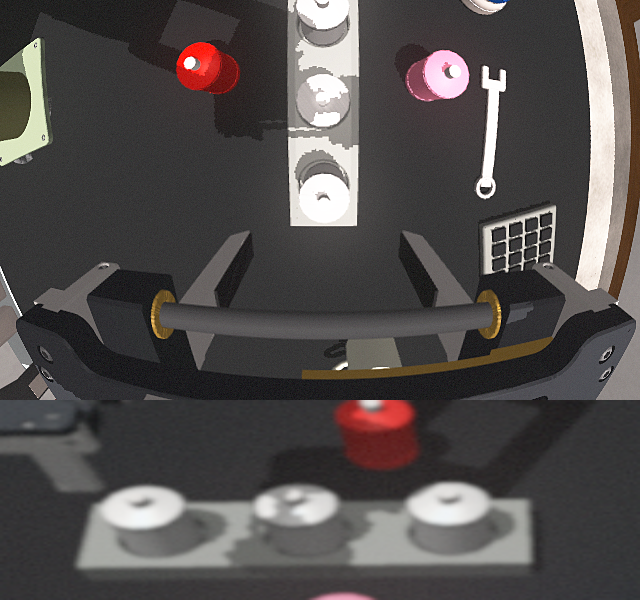

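The picture shows all three filters upright at equal height in the wells, with the new one at wrist (323,197) and scene crop (145,515). The gripper is clear of everything.

```bash
python3 -c "
from workcell import env
print(env.finish_job())"
```

```text
the job is handed in; nothing more can be done
None
```

The loose filter now stands upright and fully down in the empty −y well, the two stocked filters look undisturbed in the final picture, and I handed the job in at about 10 s; no verdict was returned.

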